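# Fold the blue recipe stand flat

## Robot

A 7-joint arm with a two-finger parallel gripper is mounted at the origin on a cart in front of the work surface, level with it; the furniture and walls round the work are solid. World frame = base frame: x ahead of the robot, y to its left, z up, the work surface at z = 0. Lengths are in m, angles in rad, forces in N, time in s.
With the tool pointing down it reaches from about 0.4 to 0.9 m from the base axis. Payload 5.5 kg.
Tool frame: the origin (TCP) lies at the very end of the fingers, on their centre line; the grasp point (between the pads) lies 19 mm behind it; x points along the fingers, y is the direction in which the jaws open and shut, and the axes are right-handed (so a half turn about x gives the same grasp; the last joint's range is limited). The gripper opens to 85 mm and grips with 20 to 120 N. Pads are 22 mm wide; open, the fingers measure 114 mm over their backs; the gripper's body (76 mm by 85 mm) begins 54 mm behind the grasp point. The pads swing forward as they close: fully open they stand 13 mm farther back than shut.
Start: joints at [-0.949, 0.501, -0.427, 1.55, 0.221, 1.138, -0.21], TCP at [0.228, 0.609, 0.231] pointing down, gripper open.
Joint ranges: [-2.88, 2.88], [-0.31, 2.03], [-1.54, 1.56], [0.2, 2.42], [-1.41, 4.55], [0.19, 2.02], [-2.57, 2.57]. Speed limits (rad/s): [2.57, 2.57, 3.14, 3.14, 3.14, 3.14, 3.14].

## Interface

Orientations are given as [roll, pitch, yaw] about the fixed x, y, z axes, in that order (R = Rz(yaw) Ry(pitch) Rx(roll)).
In Python, from rig import env gives the robot as it stands.
- The arm moves only by the tool drive_tool, never from a script. Its argument "targets" is a list of rows, each an object of numbers: "x", "y", "z": the shift along the tool's x, y, z in m; "wx", "wy", "wz": the turn, a rotation vector about the tool's x, y, z in rad; "gripper": the closure, from -1 (fully open) to 1 (shut), so that 0 is half open. In form: [{"x": .., "y": .., "z": .., "wx": .., "wy": .., "wz": .., "gripper": ..}, ...]. A call has 1 to 5 rows; each row is the pose to reach, as a shift and turn from the pose commanded when the call began, along the tool's axes at that moment; what a row does not reach only later rows make up. A row lasts 1/12 s, in which the tool goes at most 41.7 mm and 7.16 degrees, less where a joint would pass 70% of its speed; a pose out of reach is approached as far as the arm can. A call with a gripper value outside its range is refused whole. The fingers move at their own pace and stop on an object; the grip force is fixed at half the most. Time passes only in rows, so rows that repeat a pose let the fingers close. It gives the time, the measured TCP pose, the force and the opening at its end, in the units of the state.
- env.state(): the state, without advancing time (a new reading comes with each control period).
- env.capture(name): name is "scene" or "side" or "wrist"; returns (picture, depth): 420x560x3 uint8, red, green, blue; 420x560 float32, m along the optical axis (not along the pixel's ray), 0 where there is no reading.
- env.camera_model(name): a dict with "K" (3x3 intrinsics, pixels), "origin" and "orientation" of the camera in the world. Camera axes: x right, y down, z forward; pixel columns grow to the right and rows downward; lengths in m; the calibration is good to about 2 mm. A picture is of the moment at which its call begins: read the wrist's pose just before it. camera_model takes no time and is no camera call; for the wrist camera it gives the pose at the moment of the call.
- env.finish_job(): hands the job in, once; it reports no verdict.
Trained networks look in the newest picture that a camera, given by its name, has taken for a name from the list of things; names that differ only in an ending like _2 or _b are one class to them, and where a whole thing is asked for, a point or a joint stands for the part that bears it (a point fixed in the world has none). Each returns a list of dicts, best first, with "p" (0 to 1); they miss things now and then, are a little off and sometimes report something else, mostly with a low value. They report only what shows in the picture. A call takes as long as a camera call.
- env.regions_of(query, camera): "mask" (420x560 bool, what is visible of it) and "extent" ([centre column, centre row, width, height] in pixels, round what is visible of it).
The state is a dict: "clock": time; "joint_pos": joint angles; "qd": joint speeds; "joint_efforts": joint torques, N m; "eef_pos": TCP position; "orientation": TCP orientation; "force": force on the tool from outside, world axes, zero at the start; "wrist_torque": the same for the moment, N m; "width": opening from 0.0 (shut) to 1.0 (fully open).
Only numpy, scipy, OpenCV 4.12 (cv2) and the standard library are available. Lean on these libraries where they do the work, as an engineer would, in place of code of your own. Each camera call takes 0.05 s, during which the arm holds its last target. There are 200 camera calls.

## Task

Fold the recipe stand with the blue board flat. Its ratchet only lets the board go up, so take the blue board by its steel bar, lift it up past its top notch until the pawl lets go, then lower it gently all the way down and let go of it. Leave the stand with the beech board propped up as it is.

Things in the scene. Friction and masses are not known exactly. Their poses are not given: they have to be found in the camera images.
- blue_board (a joint): angle of the blue board, rad: 0 = flat, grows as the far edge rises, hard stop 1.43. A toothed wheel and red weighted pawl at the hinge let it rise (about 5 N at the bar) but hold it from sinking at notches 0.31, 0.57 and 0.83 (do not force it). Past 1.22 a brass lobe throws the pawl out for good; the board is then free both ways and, let go below about 1.3, falls
- blue_bar (a point): middle of the round steel bar to lift the blue board by: 12 mm thick, 120 mm free between its two arms, 205 mm from the hinge axis, in the board's plane, 65 mm above the worktop when flat. 49 mm gap between bar and board (142 x 160 x 10 mm). Pinched from above across its length, it turns between the fingers as the board swings. x axis: away from the hinge; y: along the bar
- blue_hinge (a point): middle of the blue board's hinge axis, at the near edge of the board, 65 mm above the worktop; y along the axis. The bar moves on an arc of radius 205 mm about it, so that it comes up and back towards the robot. The grey base, 260 x 210 mm, is fixed to the worktop
- beech_bar (a point): middle of the bar of the other stand, alike but with a light wooden (beech) board; it is propped in its middle notch and is to be left alone

How it is judged:
On the way:
1. the blue board is lifted past the top notch, where the pawl lets go (value of joint blue_board above 1.22 rad), for 0.1 s.
At the end, for the whole second after the job is handed in: The blue board lies flat (within 0.1 rad, bar within 20 mm of its lowest) and the beech board is still propped up (value of joint blue_board below 0.1 rad and height (world z) of beech_bar above 0.15 m); the robot touches nothing.
It fails at once if the beech board is moved (bar shifted by more than 20 mm) (distance of beech_bar from where it was at the start of the episode above 0.02 m).
It fails at once if the blue board is dropped: slams down faster than 2.75 rad/s (0.56 m/s at the bar) in the last 10 degrees (value of joint blue_board below 0.18 rad and velocity of joint blue_board below -2.75 rad/s).
It also fails if it takes over 42 s, if anything falls off the work surface, if the arm or the gripper's body presses on something with over 40 N, if the wrist force passes 120 N, or if a joint passes its speed limit or range.

## Working session

There is one attempt and no reset: what is moved stays moved. The work goes in short steps, Python scripts to look and compute and a tool call to move; the robot and the scene stay as the last step left them, time stands still between calls to the robot, and variables do not carry over. Pictures are saved under pics/ and viewed, about 8 in all and at most 12, crops included, and the job is handed in when it is done.

Besides the shell and the picture viewer there is one more tool, called after "Call:" as name(argument=value, ...), one argument or row to a line, values as JSON. drive_tool: Moves the arm, as the interface text tells. Its arguments: {"type":"object","properties":{"targets":{"type":"array","items":{"type":"object","properties":{"x":{"type":"number"},"y":{"type":"number"},"z":{"type":"number"},"wx":{"type":"number"},"wy":{"type":"number"},"wz":{"type":"number"},"gripper":{"type":"number"}}}}},"required":["targets"]}

```bash
mkdir -p pics
cat > h.py <<'E'
import numpy as np,cv2
from scipy.spatial.transform import Rotation as R
from rig import env
def cam(n):
    m=env.camera_model(n);o=np.array(m["orientation"])
    Rm=o if o.shape==(3,3) else R.from_euler('xyz',o).as_matrix()
    return np.array(m["K"]),np.array(m["origin"]),Rm
def pts(n,d,mask):
    K,o,Rm=cam(n);v,u=np.nonzero(mask&(d>0));z=d[v,u]
    return (np.stack([(u-K[0,2])/K[0,0]*z,(v-K[1,2])/K[1,1]*z,z],1))@Rm.T+o
E
python3 - <<'E'
from h import *
s=env.state();print({k:np.round(v,3) for k,v in s.items()})
ims=[]
for n in("scene","side"):
    im,d=env.capture(n);np.savez(f"{n}.npz",im=im,d=d)
    print(n,env.camera_model(n))
    for q in("blue_board","blue_bar","beech_bar"):
        for r in env.regions_of(q,n)[:2]:
            P=pts(n,d,r["mask"]);print(q,round(r["p"],2),np.round(r["extent"]),len(P),np.round(np.percentile(P,[5,50,95],axis=0),3).tolist() if len(P) else "")
    cv2.imwrite(f"pics/{n}1.png",im[...,::-1])
E
```

```text
{'clock': np.float64(0.0), 'joint_pos': array([-0.949,  0.502, -0.427,  1.551,  0.221,  1.138, -0.21 ]), 'qd': array([-0.001, -0.   ,  0.   , -0.001, -0.   , -0.001,  0.001]), 'joint_efforts': array([ 1.0000e-03, -5.6954e+01, -5.8160e+00, -2.8092e+01,  1.1000e-02,
        1.2000e-02, -0.0000e+00]), 'eef_pos': array([0.228, 0.608, 0.23 ]), 'orientation': array([-1.606,  1.569, -1.964]), 'force': array([ 0.384,  0.202, -0.112]), 'wrist_torque': array([-0.049,  0.02 , -0.01 ]), 'width': np.float64(0.997)}
scene {'K': array([[389.88209263,   0.        , 278.84319226],
       [  0.        , 389.88209263, 203.2082032 ],
       [  0.        ,   0.        ,   1.        ]]), 'origin': array([0.0522763 , 0.57803036, 0.5349399 ]), 'orientation': array([-2.06686529, -0.01538585, -2.44425621])}
blue_board 0.62 [226. 258. 149. 147.] 8803 [[0.402, 0.122, 0.068], [0.458, 0.221, 0.123], [0.542, 0.291, 0.215]]
blue_bar 0.61 [227. 258. 149. 147.] 8971 [[0.402, 0.121, 0.066], [0.458, 0.22, 0.123], [0.543, 0.291, 0.215]]
beech_bar 0.62 [329. 186. 111.  83.] 3643 [[0.42, -0.241, 0.063], [0.495, -0.157, 0.105], [0.606, -0.079, 0.173]]
beech_bar 0.28 [229. 257. 151. 146.] 8624 [[0.402, 0.122, 0.069], [0.457, 0.221, 0.123], [0.54, 0.29, 0.214]]
side {'K': array([[511.39841377,   0.        , 284.65364308],
       [  0.        , 511.39841377, 217.37054219],
       [  0.        ,   0.        ,   1.        ]]), 'origin': array([ 0.47713956, -0.98154612,  0.71472859]), 'orientation': array([-2.14044665, -0.00450704, -0.04527067])}
blue_board 0.9 [262. 159.  73.  96.] 2106 [[0.398, 0.111, 0.065], [0.46, 0.179, 0.124], [0.546, 0.281, 0.218]]
blue_bar 0.8 [262. 161.  72.  93.] 1926 [[0.398, 0.111, 0.065], [0.457, 0.179, 0.121], [0.546, 0.278, 0.219]]
beech_bar 0.68 [279. 257. 119. 111.] 4698 [[0.415, -0.252, 0.061], [0.501, -0.185, 0.109], [0.609, -0.089, 0.178]]
```

View pics/scene1.png

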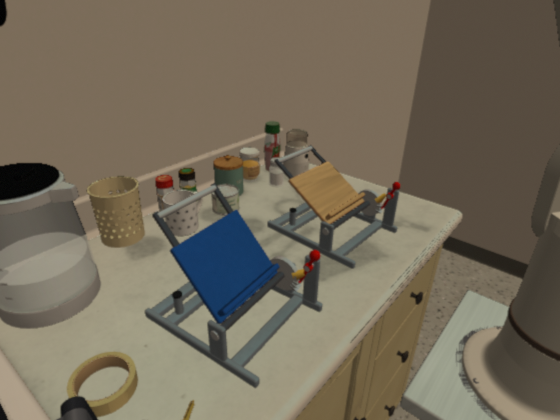

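View pics/side1.png

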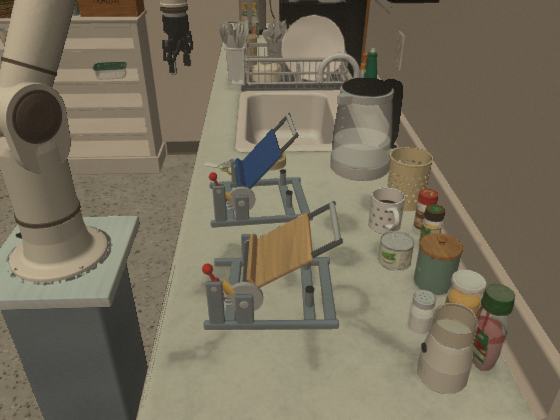

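The scene view shows the blue board propped steeply, with its steel bar at about (190,205) px. The beech stand is behind it. Next I fit the board's plane.

```bash
cat >> h.py <<'E'
def fit(n,im,d):
    hsv=cv2.cvtColor(im,cv2.COLOR_RGB2HSV)
    m=(hsv[...,0]>100)&(hsv[...,0]<125)&(hsv[...,1]>150)&(d>0)
    nn,l,st,_=cv2.connectedComponentsWithStats(m.astype(np.uint8));m=l==1+np.argmax(st[1:,4])
    P=pts(n,d,cv2.erode(m.astype(np.uint8),np.ones((3,3)))>0)
    for _ in range(5):
        c=P.mean(0);nrm=np.linalg.svd(P-c,full_matrices=False)[2][2];nrm*=np.sign(nrm[2])
        e=(P-c)@nrm;P=P[abs(e)<max(.003,2*e.std())]
    h=np.cross([0,0,1],nrm);h/=np.linalg.norm(h);h*=np.sign(h[1]) or 1
    rad=np.cross(h,nrm);rad*=np.sign(rad[2])   # up the board
    c=c-nrm*.005
    r=P@rad;t=P@h
    ang=np.arctan2(rad[2],np.hypot(*rad[:2]))
    tc=np.percentile(t,[1,99]);
    hp=c+rad*(.065-c[2])/rad[2];hp=hp+h*(tc.mean()-hp@h)
    top=np.percentile(r,99)-hp@rad
    return dict(ang=ang,h=h,rad=rad,hinge=hp,bar=hp+rad*.205,w=np.ptp(tc),top=top,n=len(P),rms=e.std())
E
python3 - <<'E'
from h import *
for n in("scene","side"):
    z=np.load(n+".npz");f=fit(n,z["im"],z["d"]);print(n,{k:np.round(v,3).tolist() for k,v in f.items()})
    K,o,Rm=cam(n);d=z["d"]
    A=pts(n,d,d>0)
    q=A-f["hinge"];r=q@f["rad"];t=q@f["h"];nn=q@np.cross(f["rad"],f["h"])
    s=(r>.185)&(r<.23)&(abs(t)<.05)&(abs(nn)<.03)
    B=A[s];print("bar pts",s.sum(),B.mean(0).round(3) if s.any() else "",np.percentile(r[s],[5,50,95]).round(3),np.percentile(nn[s],[5,50,95]).round(3))
    s=(r>.15)&(r<.23)&(abs(t)<.12)&(abs(nn)<.02);print("t range",np.percentile(t[s],[1,99]).round(3))
    x=(f["bar"]-o)@Rm;print("bar px",(K@x/x[2])[:2].round())
s=env.state();print(R.from_euler('xyz',s["orientation"]).as_matrix().round(3))
E
```

```text
scene {'ang': 0.829, 'h': [-0.093, 0.996, -0.0], 'rad': [0.673, 0.063, 0.737], 'hinge': [0.41, 0.212, 0.065], 'bar': [0.548, 0.225, 0.216], 'w': 0.149, 'top': 0.146, 'n': 5171, 'rms': 0.001}
bar pts 337 [0.545 0.227 0.219] [0.2   0.205 0.211] [0.001 0.005 0.007]
t range [-0.073  0.07 ]
bar px [186. 202.]Traceback (most recent call last):
  File "<stdin>", line 3, in <module>
  File "h.py", line 14, in fit
    nn,l,st,_=cv2.connectedComponentsWithStats(m.astype(np.uint8));m=l==1+np.argmax(st[1:,4])
                                                                          ~~~~~~~~~^^^^^^^^^^
    return _wrapfunc(a, 'argmax', axis=axis, out=out, **kwds)
    return bound(*args, **kwds)
ValueError: attempt to get argmax of an empty sequence
```

```bash
cat >> h.py <<'E'
def shift(p,Rt=None):
    s=env.state();T=R.from_euler('xyz',s["orientation"]).as_matrix();d=T.T@(np.array(p)-s["eef_pos"])
    w=R.from_matrix(T.T@Rt).as_rotvec() if Rt is not None else None
    return d.round(4),None if w is None else w.round(4)
a=.093
r0=np.array([np.cos(a),np.sin(a),0]);H=np.array([.410,.212,.065])
def Rg(sgn=1):
    x=np.array([0,0,-1.]);y=sgn*r0;return np.stack([x,y,np.cross(x,y)],1)
def barp(th): return H+.205*(np.cos(th)*r0+np.sin(th)*np.array([0,0,1]))
E
python3 - <<'E'
from h import *
print(R.from_euler('xyz',env.state()["orientation"]).as_matrix().round(3))
for s in(1,-1):print(shift([.548,.225,.29],Rg(s)))
E
```

```text
[[-0.     0.351  0.936]
 [-0.     0.936 -0.351]
 [-1.    -0.    -0.   ]]
(array([-0.0588, -0.2468,  0.4341]), array([1.1191e+00, 2.0000e-04, 3.0000e-04]))
(array([-0.0588, -0.2468,  0.4341]), array([-2.0225e+00, -3.0000e-04,  2.0000e-04]))
```

Call:
drive_tool(
  targets=[
    {"x": -0.04,"y": 0,"z": 0.01,"wx": 0.12,"gripper": 0},
    {"x": -0.06,"y": -0.02,"z": 0.04,"wx": 0.24,"gripper": 0},
    {"x": -0.06,"y": -0.04,"z": 0.075,"wx": 0.36,"gripper": 0},
    {"x": -0.06,"y": -0.06,"z": 0.11,"wx": 0.48,"gripper": 0},
    {"x": -0.06,"y": -0.08,"z": 0.145,"wx": 0.6,"gripper": 0},
  ],
)

```text
schema error: expected keys x, y, z, wx, wy, wz, gripper
```

Run:
```python
from h import *
print(shift([.548,.225,.29],Rg()),env.state()["joint_pos"].round(2),env.state()["width"])
```

```text
(array([-0.0588, -0.2468,  0.4341]), array([1.1191e+00, 2.0000e-04, 3.0000e-04])) [-0.95  0.5  -0.43  1.55  0.22  1.14 -0.21] 0.9996693494846007
```

Call:
drive_tool(
  targets=[
    {"x": -0.04,"y": 0,"z": 0.01,"wx": 0.12,"wy": 0,"wz": 0,"gripper": 0},
    {"x": -0.06,"y": -0.02,"z": 0.04,"wx": 0.24,"wy": 0,"wz": 0,"gripper": 0},
    {"x": -0.06,"y": -0.04,"z": 0.075,"wx": 0.36,"wy": 0,"wz": 0,"gripper": 0},
    {"x": -0.06,"y": -0.06,"z": 0.11,"wx": 0.48,"wy": 0,"wz": 0,"gripper": 0},
    {"x": -0.06,"y": -0.08,"z": 0.145,"wx": 0.6,"wy": 0,"wz": 0,"gripper": 0},
  ],
)

```text
clock: 0.82
eef_pos: [0.3367, 0.4817, 0.2921]
orientation: [1.889, 1.569, 0.925]
force: [0.4, 0.5, -0.1]
width: 0.504
```

Run:
```python
from h import *
print(shift([.548,.225,.29],Rg()),env.state()["joint_pos"].round(2),env.state()["width"])
```

```text
(array([0.002 , 0.0271, 0.3314]), array([ 0.514 , -0.0009, -0.0014])) [-0.78  0.32 -0.29  1.65  0.09  1.19 -0.48] 0.5038147089098417
```

Call:
drive_tool(
  targets=[
    {"x": 0,"y": 0,"z": 0.04,"wx": 0.12,"wy": 0,"wz": 0,"gripper": 0},
    {"x": 0,"y": 0.005,"z": 0.08,"wx": 0.24,"wy": 0,"wz": 0,"gripper": 0},
    {"x": 0,"y": 0.01,"z": 0.12,"wx": 0.36,"wy": 0,"wz": 0,"gripper": 0},
    {"x": 0,"y": 0.015,"z": 0.16,"wx": 0.48,"wy": 0,"wz": 0,"gripper": 0},
    {"x": 0,"y": 0.02,"z": 0.2,"wx": 0.514,"wy": 0,"wz": 0,"gripper": 0},
  ],
)

```text
clock: 1.23
eef_pos: [0.4682, 0.329, 0.2917]
orientation: [2.066, 1.57, 0.587]
force: [1.7, 1.2, -0.3]
width: 0.503
```

Run:
```python
from h import *
print(shift([.548,.225,.29],Rg()),env.state()["joint_pos"].round(2),env.state()["width"])
```

```text
(array([0.0018, 0.0699, 0.1109]), array([-0.0009, -0.0004, -0.0007])) [-0.57  0.28 -0.11  1.69  0.03  1.17 -0.6 ] 0.5027461023131191
```

Call:
drive_tool(
  targets=[
    {"x": 0,"y": 0.02,"z": 0.03,"wx": 0,"wy": 0,"wz": 0,"gripper": 0},
    {"x": 0,"y": 0.04,"z": 0.06,"wx": 0,"wy": 0,"wz": 0,"gripper": 0},
    {"x": 0,"y": 0.06,"z": 0.09,"wx": 0,"wy": 0,"wz": 0,"gripper": 0},
    {"x": 0,"y": 0.065,"z": 0.1,"wx": 0,"wy": 0,"wz": 0,"gripper": 0},
    {"x": 0,"y": 0.065,"z": 0.1,"wx": 0,"wy": 0,"wz": 0,"gripper": 0},
  ],
)

```text
clock: 1.65
eef_pos: [0.5442, 0.2325, 0.2912]
orientation: [0.345, 1.569, -1.135]
force: [-0.6, -0.5, 0.1]
width: 0.5
```

Run:
```python
from h import *
print(shift([.548,.225,.197],Rg()),env.state()["joint_pos"].round(2),env.state()["width"])
im,d=env.capture("scene");cv2.imwrite("pics/s2.png",im[:,60:400][...,::-1])
im2,d2=env.capture("wrist")
K,o,Rm=cam("wrist")
x=(barp(.829)-o)@Rm;print("pred bar px",(K@x/x[2])[:2].round())
A=pts("wrist",d2,d2>0);q=A-H;h=np.array([-r0[1],r0[0],0]);t=q@h;rr=np.hypot(q@r0,q[:,2])
s=(abs(t)<.05)&(rr>.19)&(rr<.222)&(abs(np.arctan2(q[:,2],q@r0)-.829)<.08)
print(s.sum(),A[s].mean(0).round(3),A[s][:,2].max().round(3), barp(.829).round(3))
cv2.imwrite("pics/w2.png",np.hstack([im2])[...,::-1])
```

```text
(array([0.0942, 0.003 , 0.0076]), array([-0.0026,  0.0022, -0.0008])) [-0.42  0.31 -0.04  1.64  0.02  1.19 -0.37] 0.5004170289103614
pred bar px [286. 239.]
1884 [0.548 0.228 0.22 ] 0.223 [0.548 0.225 0.216]
```

View pics/w2.png

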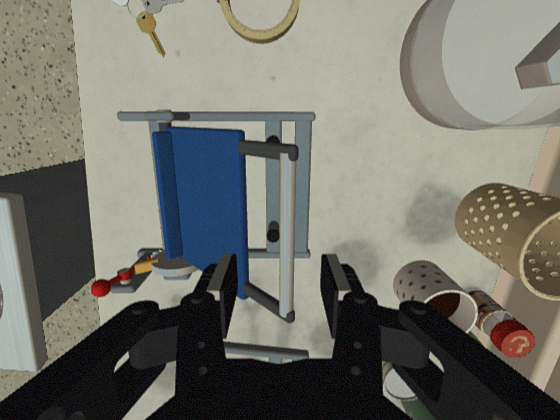

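The wrist view shows the bar running from (288,152) to (289,316) between the fingers, and its predicted middle at (286,239) agrees. Next I go down and grip it.

Call:
drive_tool(
  targets=[
    {"x": 0.03,"y": 0.003,"z": 0.006,"wx": 0,"wy": 0,"wz": 0,"gripper": 0},
    {"x": 0.06,"y": 0.003,"z": 0.006,"wx": 0,"wy": 0,"wz": 0,"gripper": 0},
    {"x": 0.085,"y": 0.003,"z": 0.006,"wx": 0,"wy": 0,"wz": 0,"gripper": 0},
    {"x": 0.094,"y": 0.003,"z": 0.006,"wx": 0,"wy": 0,"wz": 0,"gripper": 0},
    {"x": 0.094,"y": 0.003,"z": 0.006,"wx": 0,"wy": 0,"wz": 0,"gripper": 0},
  ],
)

```text
clock: 2.17
eef_pos: [0.5423, 0.2331, 0.1947]
orientation: [-1.428, 1.565, -2.898]
force: [-0.1, -0.2, 0.7]
width: 0.502
```

Call:
drive_tool(
  targets=[
    {"x": 0,"y": 0,"z": 0,"wx": 0,"wy": 0,"wz": 0,"gripper": 1},
    {"x": 0,"y": 0,"z": 0,"wx": 0,"wy": 0,"wz": 0,"gripper": 1},
    {"x": 0,"y": 0,"z": 0,"wx": 0,"wy": 0,"wz": 0,"gripper": 1},
    {"x": 0,"y": 0,"z": 0,"wx": 0,"wy": 0,"wz": 0,"gripper": 1},
    {"x": 0,"y": 0,"z": 0,"wx": 0,"wy": 0,"wz": 0,"gripper": 1},
  ],
)

```text
clock: 2.58
eef_pos: [0.5472, 0.2332, 0.1996]
orientation: [1.996, 1.565, 0.524]
force: [4.6, 2.4, 3.5]
width: 0.116
```

Run:
```python
from h import *
s=env.state();p=np.array(s["eef_pos"])+[0,0,.019]
q=p-H;print("r",np.hypot(q@r0,q[2]).round(4),"th",np.arctan2(q[2],q@r0).round(3),s["width"],np.round(s["force"],1))
for th in np.arange(.83,1.36,.05): print(round(th,2),(barp(th)-barp(.83)).round(4), "tool x,y", -np.round((barp(th)-barp(.83))[2],3),np.round((barp(th)-barp(.83))@r0,3))
print(shift(s["eef_pos"],Rg()))
```

```text
r 0.2069 th 0.837 0.11574237523324268 [4.6 2.4 3.5]
0.83 [0. 0. 0.] tool x,y -0.0 0.0
0.88 [-0.0077 -0.0007  0.0067] tool x,y -0.007 -0.008
0.93 [-0.0157 -0.0015  0.0131] tool x,y -0.013 -0.016
0.98 [-0.0241 -0.0022  0.019 ] tool x,y -0.019 -0.024
1.03 [-0.0327 -0.003   0.0245] tool x,y -0.024 -0.033
1.08 [-0.0415 -0.0039  0.0295] tool x,y -0.03 -0.042
1.13 [-0.0507 -0.0047  0.0341] tool x,y -0.034 -0.051
1.18 [-0.06   -0.0056  0.0383] tool x,y -0.038 -0.06
1.23 [-0.0695 -0.0065  0.0419] tool x,y -0.042 -0.07
1.28 [-0.0792 -0.0074  0.0451] tool x,y -0.045 -0.08
1.33 [-0.0891 -0.0083  0.0478] tool x,y -0.048 -0.089
(array([0., 0., 0.]), array([ 0.0051, -0.0024, -0.0054]))
```

Grip confirmed: the opening is about 10 mm, held on the bar. Now the lift along the arc.

Call:
drive_tool(
  targets=[
    {"x": -0.007,"y": -0.008,"z": 0,"wx": 0,"wy": 0,"wz": 0,"gripper": 1},
    {"x": -0.013,"y": -0.016,"z": 0,"wx": 0,"wy": 0,"wz": 0,"gripper": 1},
    {"x": -0.019,"y": -0.024,"z": 0,"wx": 0,"wy": 0,"wz": 0,"gripper": 1},
    {"x": -0.0245,"y": -0.033,"z": 0,"wx": 0,"wy": 0,"wz": 0,"gripper": 1},
    {"x": -0.0295,"y": -0.042,"z": 0,"wx": 0,"wy": 0,"wz": 0,"gripper": 1},
  ],
)

```text
clock: 3.0
eef_pos: [0.5059, 0.2294, 0.2294]
orientation: [1.975, 1.563, 0.502]
force: [5.1, 4.9, 2.0]
width: 0.116
```

```bash
cat >> h.py <<'E'
def rep(*ths):
    s=env.state();p=np.array(s["eef_pos"])+[0,0,.019];q=p-H;th=np.arctan2(q[2],q@r0)
    print("r",np.hypot(q@r0,q[2]).round(4),"th",th.round(3),"lat",(q@[-r0[1],r0[0],0]).round(4),round(s["width"],3),np.round(s["force"],1),shift(p,Rg())[1])
    for t in ths:
        d=barp(t)-barp(th);print(t,"x,y",-d[2].round(4),(d@r0).round(4))
E
python3 -c "
from h import *
rep(1.13,1.18,1.23,1.28,1.31)"
```

```text
r 0.2075 th 1.084 lat 0.0084 0.116 [5.1 4.9 2. ] [ 0.0052 -0.0032 -0.0074]
1.13 x,y -0.0042 -0.0085
1.18 x,y -0.0084 -0.0178
1.23 x,y -0.012 -0.0274
1.28 x,y -0.0152 -0.0371
1.31 x,y -0.0169 -0.0431
```

Call:
drive_tool(
  targets=[
    {"x": -0.004,"y": -0.0085,"z": 0,"wx": 0,"wy": 0,"wz": 0,"gripper": 1},
    {"x": -0.008,"y": -0.018,"z": 0,"wx": 0,"wy": 0,"wz": 0,"gripper": 1},
    {"x": -0.012,"y": -0.0275,"z": 0,"wx": 0,"wy": 0,"wz": 0,"gripper": 1},
    {"x": -0.015,"y": -0.037,"z": 0,"wx": 0,"wy": 0,"wz": 0,"gripper": 1},
    {"x": -0.0165,"y": -0.042,"z": 0,"wx": 0,"wy": 0,"wz": 0,"gripper": 1},
  ],
)

```text
clock: 3.42
eef_pos: [0.4643, 0.2256, 0.2469]
orientation: [1.978, 1.561, 0.506]
force: [4.8, 4.9, 6.6]
width: 0.111
```

Call:
drive_tool(
  targets=[
    {"x": 0,"y": 0,"z": 0,"wx": 0,"wy": 0,"wz": 0,"gripper": 1},
    {"x": 0,"y": 0,"z": 0,"wx": 0,"wy": 0,"wz": 0,"gripper": 1},
    {"x": 0,"y": 0,"z": 0,"wx": 0,"wy": 0,"wz": 0,"gripper": 1},
  ],
)

```text
clock: 3.67
eef_pos: [0.4649, 0.2256, 0.2468]
orientation: [1.985, 1.561, 0.512]
force: [4.1, 4.0, 8.5]
width: 0.117
```

Run:
```python
from h import *
rep(1.25,1.2,1.15,1.1,1.05)
im,d=env.capture("scene")
f=fit("scene",im,d);print(f["ang"],f["rms"],f["n"])
a=cv2.resize(im[120:380,100:400],None,fx=2,fy=2);cv2.imwrite("pics/s3.png",a[...,::-1])
```

```text
r 0.2084 th 1.299 lat 0.0085 0.117 [4.1 4.  8.5] [ 0.0053 -0.004  -0.009 ]
1.25 x,y 0.0029 0.0097
1.2 x,y 0.0064 0.0193
1.15 x,y 0.0104 0.0288
1.1 x,y 0.0148 0.038
1.05 x,y 0.0197 0.047
1.3045468179199085 0.0007789037558514497 4697
```

View pics/s3.png

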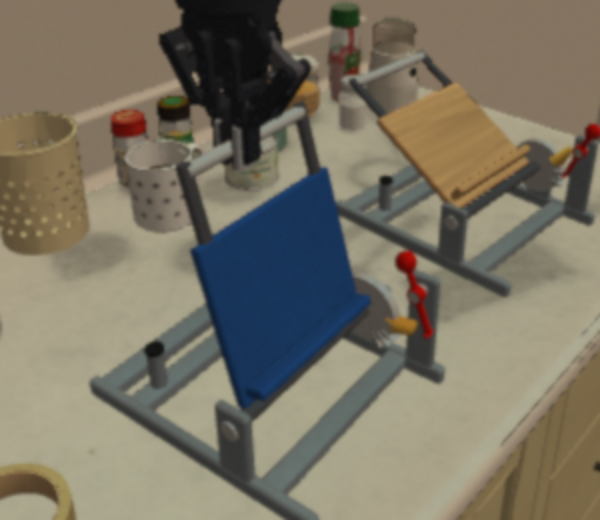

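The fit gives 1.304 rad, and the red pawl at (408,265) px has been thrown over. The bar is still in the fingers, so I lower it along the arc.

Call:
drive_tool(
  targets=[
    {"x": 0.003,"y": 0.0095,"z": 0,"wx": 0,"wy": 0,"wz": 0,"gripper": 1},
    {"x": 0.0065,"y": 0.0195,"z": 0,"wx": 0,"wy": 0,"wz": 0,"gripper": 1},
    {"x": 0.0105,"y": 0.029,"z": 0,"wx": 0,"wy": 0,"wz": 0,"gripper": 1},
    {"x": 0.015,"y": 0.038,"z": 0,"wx": 0,"wy": 0,"wz": 0,"gripper": 1},
    {"x": 0.0195,"y": 0.047,"z": 0,"wx": 0,"wy": 0,"wz": 0,"gripper": 1},
  ],
)

```text
clock: 4.13
eef_pos: [0.5113, 0.2299, 0.2268]
orientation: [2.015, 1.563, 0.542]
force: [0.6, 3.5, 3.9]
width: 0.118
```

```bash
python3 -c "
from h import *
rep(.98,.92,.86,.8,.74)"
```

```text
r 0.2079 th 1.055 lat 0.0084 0.118 [0.6 3.5 3.9] [ 0.0049 -0.0032 -0.0067]
0.98 x,y 0.0081 0.0131
0.92 x,y 0.0152 0.0231
0.86 x,y 0.023 0.0326
0.8 x,y 0.0313 0.0417
0.74 x,y 0.0401 0.0503
```

Call:
drive_tool(
  targets=[
    {"x": 0.008,"y": 0.013,"z": 0,"wx": 0,"wy": 0,"wz": 0,"gripper": 1},
    {"x": 0.015,"y": 0.023,"z": 0,"wx": 0,"wy": 0,"wz": 0,"gripper": 1},
    {"x": 0.023,"y": 0.0325,"z": 0,"wx": 0,"wy": 0,"wz": 0,"gripper": 1},
    {"x": 0.0315,"y": 0.0415,"z": 0,"wx": 0,"wy": 0,"wz": 0,"gripper": 1},
    {"x": 0.04,"y": 0.05,"z": 0,"wx": 0,"wy": 0,"wz": 0,"gripper": 1},
  ],
)

```text
clock: 4.55
eef_pos: [0.5609, 0.2344, 0.1857]
orientation: [1.982, 1.565, 0.509]
force: [3.7, 2.3, 4.5]
width: 0.116
```

```bash
python3 -c "
from h import *
rep(.68,.62,.56,.5,.44)"
```

```text
r 0.2067 th 0.742 lat 0.0083 0.116 [3.7 2.3 4.5] [ 0.0049 -0.0024 -0.0055]
0.68 x,y 0.0097 0.0083
0.62 x,y 0.0195 0.0158
0.56 x,y 0.0297 0.0226
0.5 x,y 0.0403 0.0289
0.44 x,y 0.0513 0.0344
```

Call:
drive_tool(
  targets=[
    {"x": 0.0095,"y": 0.0085,"z": 0,"wx": 0,"wy": 0,"wz": 0,"gripper": 1},
    {"x": 0.0195,"y": 0.016,"z": 0,"wx": 0,"wy": 0,"wz": 0,"gripper": 1},
    {"x": 0.0295,"y": 0.0225,"z": 0,"wx": 0,"wy": 0,"wz": 0,"gripper": 1},
    {"x": 0.0405,"y": 0.029,"z": 0,"wx": 0,"wy": 0,"wz": 0,"gripper": 1},
    {"x": 0.0515,"y": 0.0345,"z": 0,"wx": 0,"wy": 0,"wz": 0,"gripper": 1},
  ],
)

```text
clock: 4.97
eef_pos: [0.5952, 0.2375, 0.1333]
orientation: [1.922, 1.565, 0.449]
force: [5.8, 3.3, 4.3]
width: 0.119
```

```bash
python3 -c "
from h import *
rep(.38,.32,.26,.2,.16)"
```

```text
r 0.2062 th 0.437 lat 0.0082 0.119 [5.8 3.3 4.3] [ 0.0049 -0.0019 -0.0051]
0.38 x,y 0.0108 0.0047
0.32 x,y 0.0223 0.0089
0.26 x,y 0.0341 0.0124
0.2 x,y 0.0461 0.0152
0.16 x,y 0.0542 0.0167
```

Call:
drive_tool(
  targets=[
    {"x": 0.011,"y": 0.0045,"z": 0,"wx": 0,"wy": 0,"wz": 0,"gripper": 1},
    {"x": 0.0225,"y": 0.009,"z": 0,"wx": 0,"wy": 0,"wz": 0,"gripper": 1},
    {"x": 0.034,"y": 0.0125,"z": 0,"wx": 0,"wy": 0,"wz": 0,"gripper": 1},
    {"x": 0.046,"y": 0.015,"z": 0,"wx": 0,"wy": 0,"wz": 0,"gripper": 1},
    {"x": 0.054,"y": 0.0165,"z": 0,"wx": 0,"wy": 0,"wz": 0,"gripper": 1},
  ],
)

```text
clock: 5.38
eef_pos: [0.6121, 0.239, 0.0787]
orientation: [1.863, 1.565, 0.39]
force: [5.8, 3.9, 1.4]
width: 0.115
```

```bash
python3 -c "
from h import *
rep(.12,.08,.05,.02,.0)"
```

```text
r 0.2064 th 0.159 lat 0.0082 0.115 [5.8 3.9 1.4] [ 0.0047 -0.0018 -0.006 ]
0.12 x,y 0.0079 0.0011
0.08 x,y 0.0161 0.0019
0.05 x,y 0.0222 0.0023
0.02 x,y 0.0283 0.0025
0.0 x,y 0.0324 0.0026
```

Call:
drive_tool(
  targets=[
    {"x": 0.007,"y": 0.001,"z": 0,"wx": 0,"wy": 0,"wz": 0,"gripper": 1},
    {"x": 0.014,"y": 0.0015,"z": 0,"wx": 0,"wy": 0,"wz": 0,"gripper": 1},
    {"x": 0.02,"y": 0.002,"z": 0,"wx": 0,"wy": 0,"wz": 0,"gripper": 1},
    {"x": 0.025,"y": 0.0025,"z": 0,"wx": 0,"wy": 0,"wz": 0,"gripper": 1},
    {"x": 0.029,"y": 0.0025,"z": 0,"wx": 0,"wy": 0,"wz": 0,"gripper": 1},
  ],
)

```text
clock: 5.8
eef_pos: [0.615, 0.2394, 0.0502]
orientation: [1.848, 1.564, 0.374]
force: [8.9, 2.6, 0.2]
width: 0.119
```

```bash
python3 -c "
from h import *
rep(0)
im,d=env.capture('scene');f=fit('scene',im,d);print(f['ang'],f['n'])"
```

```text
r 0.2067 th 0.02 lat 0.0082 0.119 [8.9 2.6 0.2] [ 0.0046 -0.002  -0.0068]
0 x,y 0.0042 0.0
0.03574620781936562 3482
```

Call:
drive_tool(
  targets=[
    {"x": 0.002,"y": 0,"z": 0,"wx": 0,"wy": 0,"wz": 0,"gripper": 1},
    {"x": 0.004,"y": 0,"z": 0,"wx": 0,"wy": 0,"wz": 0,"gripper": 1},
    {"x": 0.004,"y": 0,"z": 0,"wx": 0,"wy": 0,"wz": 0,"gripper": 1},
  ],
)

```text
clock: 6.1
eef_pos: [0.6151, 0.2394, 0.0464]
orientation: [1.841, 1.563, 0.368]
force: [9.6, 3.6, 0.0]
width: 0.12
```

Call:
drive_tool(
  targets=[
    {"x": 0.004,"y": 0,"z": 0,"wx": 0,"wy": 0,"wz": 0,"gripper": 0},
    {"x": 0.004,"y": 0,"z": 0,"wx": 0,"wy": 0,"wz": 0,"gripper": 0},
    {"x": 0.004,"y": 0,"z": 0,"wx": 0,"wy": 0,"wz": 0,"gripper": 0},
    {"x": 0.003,"y": 0,"z": 0,"wx": 0,"wy": 0,"wz": 0,"gripper": 0},
    {"x": 0.003,"y": 0,"z": 0,"wx": 0,"wy": 0,"wz": 0,"gripper": 0},
  ],
)

```text
clock: 6.52
eef_pos: [0.6107, 0.2379, 0.042]
orientation: [-1.257, 1.569, -2.73]
force: [-0.6, -0.7, 0.8]
width: 0.498
```

Run:
```python
from h import *
rep(0)
im,d=env.capture('scene');f=fit('scene',im,d);print(f['ang'],f['n'])
cv2.imwrite("pics/s4.png",cv2.resize(im[120:380,100:400],None,fx=2,fy=2)[...,::-1])
```

```text
r 0.2023 th -0.02 lat 0.0072 0.498 [-0.6 -0.7  0.8] [0.0051 0.0005 0.0014]
0 x,y -0.004 0.0
0.0011263488191783292 3347
```

View pics/s4.png

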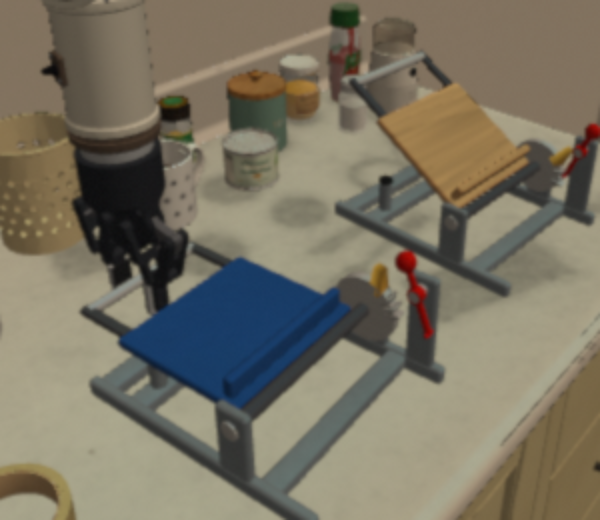

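The blue board lies flat (0.001 rad), the fingers are open around the bar near (130,290) px, and the beech board hasn't moved. I retreat straight up.

Call:
drive_tool(
  targets=[
    {"x": -0.015,"y": 0,"z": 0,"wx": 0,"wy": 0,"wz": 0,"gripper": 0},
    {"x": -0.04,"y": 0,"z": 0,"wx": 0,"wy": 0,"wz": 0,"gripper": 0},
    {"x": -0.08,"y": 0,"z": 0,"wx": 0,"wy": 0,"wz": 0,"gripper": 0},
    {"x": -0.12,"y": 0,"z": 0,"wx": 0,"wy": 0,"wz": 0,"gripper": 0},
    {"x": -0.15,"y": 0,"z": 0,"wx": 0,"wy": 0,"wz": 0,"gripper": 0},
  ],
)

```text
clock: 6.98
eef_pos: [0.6123, 0.2387, 0.1971]
orientation: [1.897, 1.567, 0.424]
force: [1.1, 0.2, -0.2]
width: 0.5
```

Call:
drive_tool(
  targets=[
    {"x": -0.02,"y": 0,"z": 0,"wx": 0,"wy": 0,"wz": 0,"gripper": 0},
    {"x": -0.02,"y": 0,"z": 0,"wx": 0,"wy": 0,"wz": 0,"gripper": 0},
    {"x": -0.02,"y": 0,"z": 0,"wx": 0,"wy": 0,"wz": 0,"gripper": 0},
    {"x": -0.02,"y": 0,"z": 0,"wx": 0,"wy": 0,"wz": 0,"gripper": 0},
  ],
)

```text
clock: 7.32
eef_pos: [0.6109, 0.2381, 0.2125]
orientation: [-1.401, 1.57, -2.874]
force: [-0.2, 0.1, -0.2]
width: 0.499
```

Run:
```python
from h import *
im,d=env.capture('scene');f=fit('scene',im,d);print(f['ang'],f['n'],env.state()["eef_pos"],env.state()["force"])
im,d=env.capture('side')
for r in env.regions_of("beech_bar","side")[:1]:
    P=pts("side",d,r["mask"]);print(np.percentile(P,[5,50,95],axis=0).round(3).tolist())
if f['ang']<.05: print(env.finish_job())
```

```text
0.0010197825475681552 3322 [0.61045195 0.23787505 0.21147276] [-0.02768357  0.19476364  0.42593378]
[[0.416, -0.252, 0.062], [0.502, -0.184, 0.108], [0.609, -0.089, 0.177]]
the job is handed in; nothing more can be done
None
```

I folded the blue stand flat and handed the job in at about 7.5 s; no verdict was reported. I gripped the steel bar from above, lifted the board to about 1.30 rad, where the pawl was thrown out, and lowered it along its arc. Then I let go and backed straight up.

- **Blue board:** the last check measured it at about 0.001 rad.
- **Robot:** the gripper is clear, with the fingertips about 15 cm above the bar and the force reading near zero.
- **Beech board:** its position matches the first measurement to within 1 mm.

No check failed. The only disagreement was just before release, when the camera fit gave 0.036 rad and the gripper's position 0.02 rad. I lowered the bar 4 mm more before letting go.

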